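# Roll a cured boom tube out of its spring clips onto the hand-over hooks

## Robot

A 6-joint arm with a two-finger parallel gripper is mounted at the origin on a cart in front of the work surface, level with it; the furniture and walls round the work are solid. World frame = base frame: x ahead of the robot, y to its left, z up, the work surface at z = 0. Lengths are in m, angles in rad, forces in N, time in s.
With the tool pointing down it reaches from about 0.25 to 0.85 m from the base axis. Payload 12.5 kg.
Tool frame: the origin (TCP) lies midway between the tips of the shut fingers; the grasp point (between the pads) lies 19 mm behind it; z points along the fingers, y is the line along which they close (so a half turn about z gives the same grasp; the last joint's range is limited). The gripper opens to 93 mm and grips with 3 to 60 N. Pads are 15 mm wide; open, the fingers measure 128 mm over their backs; the gripper's body (75 mm by 188 mm) begins 65 mm behind the grasp point.
Start: joints at [-1.325, 0.351, 1.652, -0, 1.139, -0.085], TCP at [0.179, -0.52, 0.219] pointing down, gripper open.
Joint ranges: [-2.75, 2.75], [-0.79, 2.1], [0.01, 2.65], [-1.57, 4.71], [0.07, 3.14], [-2.87, 2.87]. Speed limits (rad/s): [2.22, 2.22, 2.79, 3.14, 3.14, 3.14].

## Interface

Orientations are given as a rotation vector (axis times angle).
In Python, from plant import readout, capture, job_done gives the robot as it stands. The module is installed in compiled form; this text tells all that it offers.
- The arm moves only by the tool play_rows, never from a script. Its argument "series" is a list of rows, each a list of 3 entries, a list of its own where there are three numbers: the shift along the tool's x, y, z in m, then the turn, a rotation vector about the tool's x, y, z in degrees, then the closure, from 0 (fully open) to 1 (shut). A call has 1 to 12 rows; each row shifts and turns the commanded pose from where the row before left it, along the tool's axes as they then stand; what a row does not reach is not made up. A row lasts 1/8 s, in which the tool goes at most 62.5 mm and 10.7 degrees, less where a joint would pass 70% of its speed; a pose out of reach is approached as far as the arm can. A call is refused whole if a number of a shift passes 0.0625 or a number of a turn 10.7, either way. A call with a gripper value outside its range is refused whole. The fingers move at their own pace and stop on an object; the grip force is fixed at half the most. Time passes only in rows, so rows that do not move let the fingers close. It gives the time, the measured TCP pose, the force, the opening and the grip force at its end, in the units of the state.
- readout.state(): the state, without advancing time (a new reading comes with each control period).
- capture(name): name is "side" or "top"; returns a dict with "pixels" (420x560x3 uint8, red, green, blue), "z_map" (420x560 float32, m along the optical axis (not along the pixel's ray), 0 where there is no reading), "fx", "fy", "cx", "cy" (pixels), "distortion" ([k1, k2, p1, p2, k3] as OpenCV has them; the pictures are not rectified), "R" (3x3) and "t" (3): a world point X has camera coordinates R X + t. Camera axes: x right, y down, z forward; pixel columns grow to the right and rows downward; lengths in m; the calibration is good to about 2 mm. A picture is of the moment at which its call begins.
- job_done(): hands the job in; it is judged then, once.
The state is a dict: "t": time; "q": joint angles; "joint_velocities": joint speeds; "effort": joint torques, N m; "eef_pos": TCP position; "tool_rot": TCP orientation; "force": force on the tool from outside, world axes, zero at the start; "wrist_torque": the same for the moment, N m; "finger_gap": finger opening in m; "gripper_force": force on a finger pad.
Only numpy, scipy, OpenCV 4.12 (cv2) and the standard library are available. Lean on these libraries where they do the work, as an engineer would, in place of code of your own. Each camera call takes 0.05 s, during which the arm holds its last target. There are 200 camera calls.

## Task

The aluminium boom tube in the spring clips of the blue stand has cured. Swing the folded orange hook fully out beside its fixed black twin, and only then roll the tube gently sideways out of the clips' open mouths, neither lifting it nor drawing it out lengthwise, so that it comes to rest lying across both hooks, against their upturned tips. Leave the other things on the bench where they are.

Things in the scene. Friction and masses are not known exactly. Their poses are not given: they have to be found in the camera images.
- stand: Blue stand fixed to the bench, base 135 x 285 mm, origin on the bench top. Its x axis points from the hooks (front, -x, towards the robot) to the clips' backs, y along the tube, z up. Two grey spring clips, 16 mm wide, at y = -48 and +48 mm hold the tube with its axis at x = 20, z = 120 mm. Each has a solid back (x = 37 to 61 mm, up to z = 152 mm).
- push_gap (a point): Empty place behind the tube, midway between the clips: x = 70, y = 0, z = 110 mm of the stand, 34 mm behind the tube's rear side. The gap between the clips is 80 mm wide and free above z = 76 mm (over x = -12 to 80 mm), so a finger can go down here and push the tube's middle to the stand's -x.
- clip_mouths (a point): Midway between the clips' mouths (x = -2, y = 0, z = 120 mm of the stand), open to -x. A sprung upper jaw with a black lip, hinged at the back, and a 2 mm ridge hold the tube in each. Pushing the tube's middle with about 5 to 15 N lifts both jaws; after 10 to 25 mm of slow travel it passes the lips and rolls on by itself down 8 degree ramps to the hooks.
- rest_place (a point): Centre of the tube when it rests on both hooks: x = -66, y = 0, z = 109 mm of the stand. The arms stick out to -x at y = +78 (black, fixed) and, once swung out, y = -78 mm (orange). Both are 10 mm wide, tops falling from z = 99 to 91 mm, upturned tips from x = -82 to -92 mm, up to z = 128 mm.
- tube_center (a point): Centre of the aluminium tube: 32 mm in diameter, 200 mm long, 0.15 kg, red end plugs, black rings near the ends. Its own y axis runs along the tube; it turns about that axis as it rolls.
- hook (a joint): Orange folding hook on the stand's front plate: 0 = folded flat along the plate, pointing to the stand's -y; 1.57 = swung fully out, pointing to -x (end stop). It turns about a vertical line, stiff with about 0.06 N m friction, and stays where it is left.
- hook_hinge (a point): Point on the orange hook's vertical hinge line, fixed in the stand at x = -20, y = -78, z = 95 mm. The stand's axes are this point's axes.
- hook_tip (a point): Middle of the free part of the orange hook's upturned tip, 67 mm from the hinge line and 113 mm above the bench. The tip is 10 x 10 mm in plan, rises about 35 mm above the arm, to 128 mm above the bench; when folded, nothing stands behind it (stand's +x side) above 76 mm.
- driver_red: Small red-handled screwdriver, 130 mm long; leave alone. Origin at its underside.
- marker: Yellow and black paint marker near the bench's front edge, 124 mm long; leave alone. Origin at its underside.
- lipo_a: Battery pack right of the stand, 95 x 29 x 9 mm; leave alone. Origin at its underside.
- screw_tray: Small blue plastic tray of screws, 89 x 129 x 42 mm, left of the stand; leave alone. Origin at its underside.
Things that resemble listed ones, but are neither listed nor needed, are in the scene too. Of the things that look like the part that bears tube_center, the larger one is meant.

How it is judged:
On the way, in this order (a step that is already met when the one before it is completed fails the run):
1. the orange hook is swung out while the tube is still in the clips (value of joint hook above 1.4 rad and x of tube_center in the frame of stand above 0.012 m), for 0.2 s.
2. the tube is out of the clips (x of tube_center in the frame of stand below -0.02 m), for 0.1 s.
At the end, for the whole second after the job is handed in: The orange hook is swung out (over 1.3 rad) and the tube lies at rest across both hooks against their tips: its axis 50 to 80 mm in front of the stand's origin and 100 to 118 mm high, parallel to the stand's y axis within 0.12 rad (value of joint hook above 1.3 rad and x of tube_center in the frame of stand between -0.08 and -0.05 m and z of tube_center in the frame of stand between 0.1 and 0.118 m and angle between the y axis of tube_center and the y axis of stand, either way round below 0.12 rad and linear speed of tube below 0.02 m/s); the robot touches nothing.
It fails at once if the tube is lifted (its centre more than 30 mm above where it sat in the clips) (z of tube_center in the frame of stand above 0.15 m).
It fails at once if the tube falls off the stand (z of tube_center in the frame of stand below 0.08 m).
It fails at once if the tube is drawn out lengthwise (its centre more than 30 mm from the stand's middle along y) (y of tube_center in the frame of stand above 0.03 m or y of tube_center in the frame of stand below -0.03 m).
It fails at once if a bystander is moved more than 20 mm (distance of any of screw_tray, driver_red, marker, lipo_a from where it was at the start of the episode above 0.02 m).
It fails at once if the tube is flung (faster than 1 m/s) (linear speed of tube above 1 m/s).
It also fails if it takes over 48 s, if anything falls off the work surface, if the arm or the gripper's body presses on something with over 40 N, if the wrist force passes 120 N, or if a joint passes its speed limit or range.

## Working session

There is one attempt and no reset: what is moved stays moved. The work goes in short steps, Python scripts to look and compute and a tool call to move; the robot and the scene stay as the last step left them, time stands still between calls to the robot, and variables do not carry over. Pictures are saved under pics/ and viewed, at most 10 in all, crops included, and the job is handed in when it is done.

Besides the shell and the picture viewer there is one more tool, called after "Emit:" in YAML: its name, and indented under it one key for each argument. play_rows: Moves the arm, as the interface text tells. Its arguments: {"type":"object","properties":{"series":{"type":"array","items":{"type":"array"}}},"required":["series"]}

```bash
mkdir -p pics; python3 - <<'E'
from plant import readout,capture
import cv2,numpy as np,pickle
for n in("side","top"):
    c=capture(n); pickle.dump(c,open(n+".pkl","wb")); cv2.imwrite(f"pics/{n}0.png",c["pixels"][:,:,::-1])
    print(n,c["fx"],c["cx"],c["cy"],c["distortion"],-c["R"].T@c["t"],c["R"].round(2).tolist())
print(readout.state())
E
```

```text
side 427.6544440625857 271.7635003264706 212.95074438840922 [-0.09164162  0.          0.          0.          0.        ] [0.23404089 0.96122556 0.68515766] [[-0.96, -0.27, -0.01], [-0.13, 0.49, -0.86], [0.24, -0.83, -0.51]]
top 531.0098118998196 274.64294401464497 204.78740647688608 [-0.01190752  0.          0.          0.          0.        ] [ 0.40351038 -0.00960552  1.50848528] [[0.03, -1.0, 0.0], [-1.0, -0.03, -0.08], [0.08, -0.0, -1.0]]
{'t': 0.1, 'q': array([-1.32466090e+00,  3.51183304e-01,  1.65231947e+00, -1.36651260e-06,
        1.13909569e+00, -8.46018086e-02]), 'joint_velocities': array([ 0.00088148, -0.00168911, -0.00202222,  0.00261574, -0.0016337 ,
        0.00015713]), 'effort': array([ 2.01502862e-04, -4.98026311e+01, -2.85704988e+01,  6.99600368e-02,
        2.38214002e-02, -4.79553864e-05]), 'eef_pos': array([ 0.17855918, -0.51990142,  0.21817018]), 'tool_rot': array([-3.09774533e+00, -5.16992074e-01,  1.29367498e-04]), 'force': array([-0.10769892, -0.169795  , -0.36690851]), 'wrist_torque': array([0.0209509 , 0.03303879, 0.01253818]), 'gripper_force': 0.0, 'finger_gap': 0.09277686155589068}
```

View pics/side0.png

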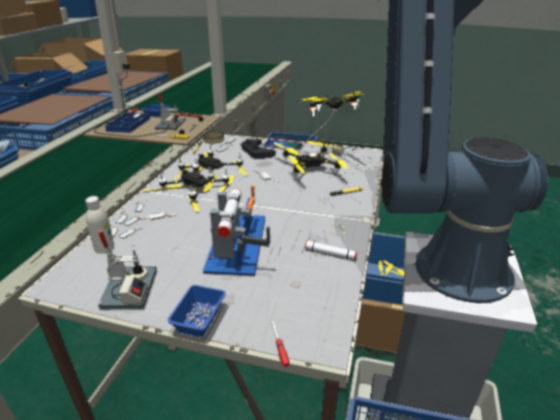

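View pics/top0.png

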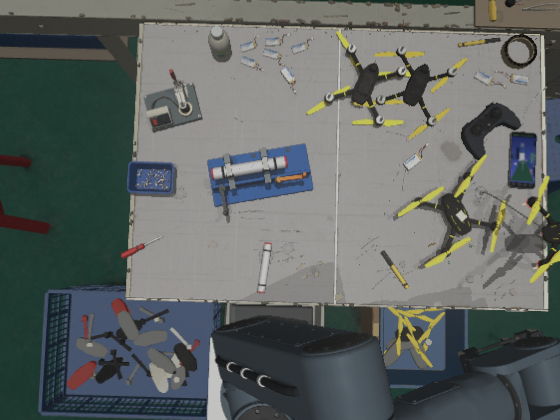

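The top view shows two white tubes with red ends. One lies in the clips of the blue stand at (248,167); the other is loose on the bench at (264,266) and has no stand. The clamped one is meant. The orange hook is folded at (290,178), and the black one points to the robot at (226,200). I'll measure these from both views and check with a crop.

```bash
cat > h.py <<'E'
import numpy as np,cv2
def K(c): return np.array([[c["fx"],0,c["cx"]],[0,c["fy"],c["cy"]],[0,0,1.]])
def cloud(c):
    h,w=c["z_map"].shape
    uv=np.stack(np.meshgrid(np.arange(w),np.arange(h)),-1).reshape(-1,1,2).astype(np.float32)
    n=cv2.undistortPoints(uv,K(c),np.array(c["distortion"])).reshape(h,w,2)
    P=np.dstack([n,np.ones((h,w))])*c["z_map"][...,None]
    return (P-c["t"])@c["R"]
def proj(c,X):
    return cv2.projectPoints(np.atleast_2d(np.array(X,float)),cv2.Rodrigues(c["R"])[0],c["t"],K(c),np.array(c["distortion"]))[0].reshape(-1,2)
def ray(c,uv,z):
    n=cv2.undistortPoints(np.array(uv,np.float32).reshape(-1,1,2),K(c),np.array(c["distortion"])).reshape(-1,2)
    d=np.c_[n,np.ones(len(n))]@c["R"]; o=-c["R"].T@c["t"]
    return o+d*((z-o[2])/d[:,2])[:,None]
E
python3 - <<'E'
from h import *; import pickle
T=pickle.load(open("top.pkl","rb"));S=pickle.load(open("side.pkl","rb"))
def blobs(c,m,box):
    x0,y0,x1,y1=box; k=np.zeros(m.shape,np.uint8); k[y0:y1,x0:x1]=m[y0:y1,x0:x1]
    n,l,s,ce=cv2.connectedComponentsWithStats(k)
    return [(ce[i].round(1),s[i][4],l==i) for i in range(1,n) if s[i][4]>=8]
W=cloud(T); hsv=cv2.cvtColor(T["pixels"],cv2.COLOR_RGB2HSV).astype(int);H,Sa,V=hsv[...,0],hsv[...,1],hsv[...,2]
bx=(190,130,325,225)
blue=(H>100)&(H<125)&(Sa>120)
b=max(blobs(T,blue,bx),key=lambda q:q[1]); print("blue",b[0],b[1],"z",np.median(W[b[2]][:,2]))
pts=np.argwhere(b[2])[:,::-1].astype(np.float32)
r=cv2.minAreaRect(pts); box=cv2.boxPoints(r)
for z in (0.0,.012): print("base corners",z,ray(T,box,z).round(4).tolist(), ray(T,box,z).mean(0).round(4))
red=((H<8)|(H>172))&(Sa>110); 
for q in blobs(T,red,bx): print("red",q[0],q[1],ray(T,q[0],.12).round(4),W[q[2]].mean(0).round(4))
org=(H>=8)&(H<20)&(Sa>140)
for q in blobs(T,org,bx): 
    p=W[q[2]]; print("org",q[0],q[1],np.median(p,0).round(4),p[:,2].min().round(3),p[:,2].max().round(3)); 
    print(cv2.boxPoints(cv2.minAreaRect(np.argwhere(q[2])[:,::-1].astype(np.float32))).round(1).tolist())
hs=cv2.cvtColor(S["pixels"],cv2.COLOR_RGB2HSV).astype(int);H2,S2=hs[...,0],hs[...,1]
WS=cloud(S); b2=(195,175,285,285)
for q in blobs(S,((H2<8)|(H2>172))&(S2>110),b2): print("side red",q[0],q[1],np.median(WS[q[2]],0).round(4))
for q in blobs(S,(H2>=6)&(H2<20)&(S2>130),b2): print("side org",q[0],q[1],np.median(WS[q[2]],0).round(4))
# high points tube: fit
m=np.zeros(W.shape[:2],bool); m[140:200,200:300]=1
wh=m&(W[...,2]>.122)&(W[...,2]<.142)&(Sa<60)&(V>140)
p=W[wh]; mu=p.mean(0); d=np.linalg.svd(p-mu)[2][0]; print("tube top",wh.sum(),mu.round(4),d.round(3),np.degrees(np.arctan2(-d[0]*np.sign(d[1]),abs(d[1]))))
a=cv2.resize(T["pixels"][135:220,195:325],None,fx=4.5,fy=4.5,interpolation=2)
cv2.imwrite("pics/crop.png",a[:,:,::-1])
E
```

```text
blue [267.6 190.9] 884 z 0.013132225961884961
base corners 0.0 [[0.5617, 0.1336, 0.0], [0.6178, -0.1091, 0.0], [0.5759, -0.1184, 0.0], [0.5201, 0.1238, 0.0]] [0.5689 0.0075 0.    ]
base corners 0.012 [[0.5604, 0.1325, 0.012], [0.6161, -0.1083, 0.012], [0.5745, -0.1175, 0.012], [0.5192, 0.1227, 0.012]] [0.5675 0.0073 0.012 ]
red [285.5 160.9] 13 [[ 0.6338 -0.0357  0.12  ]] [ 0.6313 -0.0355  0.1344]
red [211.8 173.4] 14 [[0.595  0.1576 0.12  ]] [0.593  0.156  0.1338]
org [304. 174.] 9 [ 0.5994 -0.0849  0.1262] 0.122 0.131
[[303.0, 173.0], [305.0, 173.0], [305.0, 175.0], [303.0, 175.0]]
org [290.4 177.3] 68 [ 0.5941 -0.0507  0.0959] 0.086 0.106
[[278.3999938964844, 177.6999969482422], [300.70001220703125, 173.5], [301.3999938964844, 177.0], [279.0, 181.1999969482422]]
side red [223.4 231.6] 105 [0.5914 0.1565 0.1195]
side org [251.1 200. ] 58 [ 0.5895 -0.0502  0.0956]
tube top 543 [0.6139 0.0599 0.1351] [-0.201  0.98   0.004] 11.613369921109873
```

View pics/crop.png

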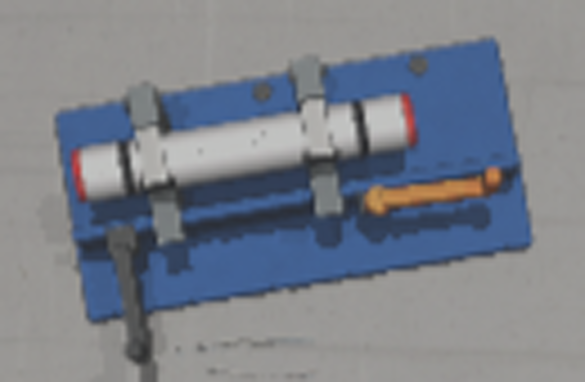

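The crop shows the tube with its red ends at crop (75,175) and (412,120). The clips are at (152,150) and (317,125), the folded orange hook runs from hinge (375,198) to tip (490,178), and the black twin's tip is at (140,347). This is the right part. Next I'll fix the stand pose, check it against those pixels, and work out the first move.

```bash
cat >> h.py <<'E'
from scipy.spatial.transform import Rotation as Ro
O=np.array([.593,.061,0]);YAW=np.radians(11.5)
def st(p): return O+Ro.from_euler('z',YAW).apply(np.array(p,float))
def instand(X): return Ro.from_euler('z',-YAW).apply(np.array(X)-O)
def delta(s,p,yawdeg=0):
    "tool-frame shift to stand point p, and turn (deg) to tool x = stand x turned by yawdeg, tool down"
    R=Ro.from_rotvec(s["tool_rot"]); d=R.inv().apply(st(p)-s["eef_pos"])
    a=YAW+np.radians(yawdeg); Rt=Ro.from_matrix(np.c_[[np.cos(a),np.sin(a),0],[np.sin(a),-np.cos(a),0],[0,0,-1]])
    return d.round(4),np.degrees((R.inv()*Rt).as_rotvec()).round(2)
E
python3 - <<'E'
from h import *; import pickle
from plant import readout
T=pickle.load(open("top.pkl","rb"))
for p,o in (((-87,78,128),(226.1,212.1)),((-20,-78,102),(278.3,179)),((-20,-145,128),(303.9,174.6)),((20,-105,120),(286.5,161.7)),((20,95,120),(211.7,173.9)),((49,48,152),(226.5,158)),((49,-48,152),(263.5,151.5))): print(p,proj(T,st(np.array(p)/1e3)).round(1),o)
s=readout.state(); print(delta(s,(.008,-.145,.2)))
E
```

```text
(-87, 78, 128) [[224.4 212.5]] (226.1, 212.1)
(-20, -78, 102) [[278.8 178.4]] (278.3, 179)
(-20, -145, 128) [[304.1 172.8]] (303.9, 174.6)
(20, -105, 120) [[286.3 161. ]] (286.5, 161.7)
(20, 95, 120) [[211.6 173.9]] (211.7, 173.9)
(49, 48, 152) [[226.3 158.1]] (226.5, 158)
(49, -48, 152) [[263.  151.8]] (263.5, 151.5)
(array([ 0.5698, -0.27  ,  0.0185]), array([-0.06, -0.  ,  7.45]))
```

Emit:
play_rows:
  series:
    - [[0.0475, -0.0225, 0], [0, 0, 0], 1]
    - [[0.0475, -0.0225, 0], [0, 0, 0], 1]
    - [[0.0475, -0.0225, 0], [0, 0, 0], 1]
    - [[0.0475, -0.0225, 0], [0, 0, 0], 1]
    - [[0.0475, -0.0225, 0], [0, 0, 0], 1]
    - [[0.0475, -0.0225, 0], [0, 0, 0], 1]
    - [[0.0475, -0.0225, 0], [0, 0, 0], 1]
    - [[0.0475, -0.0225, 0], [0, 0, 0], 1]
    - [[0.0475, -0.0225, 0], [0, 0, 0], 1]
    - [[0.0475, -0.0225, 0], [0, 0, 0], 1]
    - [[0.0475, -0.0225, 0], [0, 0, 0], 1]
    - [[0.0475, -0.0225, 0.0], [0, 0, 7.4], 1]

```text
t: 1.6
eef_pos: [0.631, -0.0782, 0.2183]
tool_rot: [-3.126, -0.313, 0.001]
force: [0.0, -0.2, 0.6]
finger_gap: 0.0009
gripper_force: 0.0
```

```bash
python3 - <<'E'
from h import *
from plant import readout
s=readout.state(); print(s["t"],s["eef_pos"],instand(s["eef_pos"]),s["finger_gap"],s["q"].round(2),s["force"]); print(delta(s,(.008,-.145,.108)))
E
```

```text
1.6 [ 0.63100674 -0.07822244  0.21831233] [ 0.00948725 -0.14400483  0.21831233] 0.0008612025092010239 [-0.2   0.51  1.41 -0.    1.22  1.18] [ 0.04122064 -0.24831504  0.59307115]
(array([-0.0014,  0.001 ,  0.1103]), array([-0.01,  0.03, -0.08]))
```

```bash
python3 - <<'E'
from h import *
def C(a,k=.7):
    b=k*a; d=a-b; r=np.radians
    tip=np.array([-20-67*np.sin(r(a)),-78-67*np.cos(r(a))])
    return tip+np.array([np.cos(r(b)),-np.sin(r(b))])*(7.5+5*(np.cos(r(d))+np.sin(r(d))))
A=np.linspace(0,88,12)
print(C(0),C(88))
for i in range(11):
    w=C(A[i+1])-C(A[i]); b=np.radians(.7*A[i])
    x=np.array([np.cos(b),-np.sin(b)]); y=np.array([-np.sin(b),-np.cos(b)])
    print(w.dot(x).round(1),w.dot(y).round(1))
E
```

```text
[  -7.5 -145. ] [-80.20449658 -92.83080194]
-9.2 0.6
-9.2 0.2
-9.1 -0.2
-9.1 -0.5
-9.0 -0.9
-8.9 -1.3
-8.8 -1.6
-8.7 -2.0
-8.5 -2.3
-8.4 -2.7
-8.2 -3.0
```

Emit:
play_rows:
  series:
    - [[-0.001, 0.001, 0.03], [0, 0, 0], 1]
    - [[0, 0, 0.03], [0, 0, 0], 1]
    - [[0, 0, 0.03], [0, 0, 0], 1]
    - [[0, 0, 0.02], [0, 0, 0], 1]
    - [[0, 0, 0], [0, 0, 0], 1]

```text
t: 2.22
eef_pos: [0.6286, -0.0808, 0.1074]
tool_rot: [-3.125, -0.316, 0.004]
force: [-0.4, -0.9, 0.3]
finger_gap: 0.0007
gripper_force: 0.0
```

Emit:
play_rows:
  series:
    - [[-0.007, 0, 0], [0, 0, 0], 1]
    - [[-0.007, 0, 0], [0, 0, 0], 1]
    - [[-0.0046, 0.0003, 0], [0, 0, 2.8], 1]
    - [[-0.0046, 0.0003, 0], [0, 0, 2.8], 1]
    - [[-0.0046, 0.0001, 0], [0, 0, 2.8], 1]
    - [[-0.0046, 0.0001, 0], [0, 0, 2.8], 1]
    - [[-0.0046, -0.0001, 0], [0, 0, 2.8], 1]
    - [[-0.0046, -0.0001, 0], [0, 0, 2.8], 1]
    - [[-0.0045, -0.0003, 0], [0, 0, 2.8], 1]
    - [[-0.0045, -0.0003, 0], [0, 0, 2.8], 1]
    - [[-0.0045, -0.0004, 0], [0, 0, 2.8], 1]
    - [[-0.0045, -0.0004, 0], [0, 0, 2.8], 1]

```text
t: 3.72
eef_pos: [0.5708, -0.0824, 0.1097]
tool_rot: [3.109, -0.452, 0.003]
force: [0.8, -0.7, 0.1]
finger_gap: 0.0005
gripper_force: 0.5
```

```bash
python3 - <<'E'
from h import *
from plant import readout,capture
s=readout.state(); print(s["t"],instand(s["eef_pos"]),s["force"],s["q"].round(2),"expect x,y ~ -48 -141")
S=capture("side");T=capture("top")
a=cv2.resize(T["pixels"][130:225,195:325],None,fx=3,fy=3);b=cv2.resize(S["pixels"][170:285,190:290],None,fx=3,fy=3)
h=max(a.shape[0],b.shape[0]);f=lambda i:cv2.copyMakeBorder(i,0,h-i.shape[0],0,0,0)
cv2.imwrite("pics/mid.png",np.hstack([f(a),f(b)])[:,:,::-1])
E
```

```text
3.725 [-0.05037595 -0.13612174  0.10965217] [ 0.76517119 -0.70290771  0.05949443] [-0.22  0.53  1.68 -0.    0.93  1.64] expect x,y ~ -48 -141
```

View pics/mid.png

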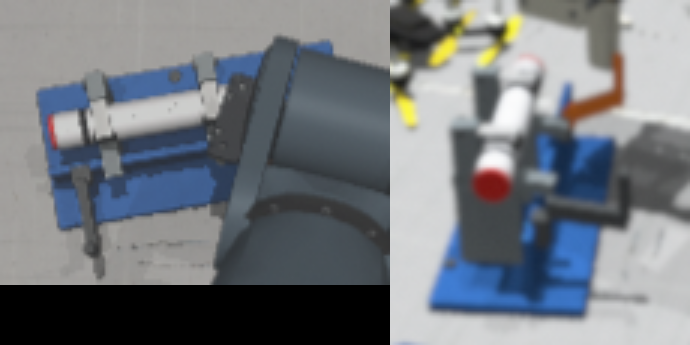

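The hook is turning: in the right-hand crop its tip is at (618,80), about half way out, with the finger behind it. The tube is still in the clips. I'll continue the arc.

Emit:
play_rows:
  series:
    - [[-0.0045, -0.0004, 0], [0, 0, 2.8], 1]
    - [[-0.0045, -0.0005, 0], [0, 0, 2.8], 1]
    - [[-0.0044, -0.0006, 0], [0, 0, 2.8], 1]
    - [[-0.0044, -0.0007, 0], [0, 0, 2.8], 1]
    - [[-0.0044, -0.0008, 0], [0, 0, 2.8], 1]
    - [[-0.0044, -0.001, 0], [0, 0, 2.8], 1]
    - [[-0.0043, -0.0011, 0], [0, 0, 2.8], 1]
    - [[-0.0043, -0.0012, 0], [0, 0, 2.8], 1]
    - [[-0.0042, -0.0013, 0], [0, 0, 2.8], 1]
    - [[-0.0042, -0.0014, 0], [0, 0, 2.8], 1]
    - [[-0.0041, -0.0015, 0], [0, 0, 2.8], 1]
    - [[-0.0041, -0.0015, 0], [0, 0, 2.8], 1]

```text
t: 5.32
eef_pos: [0.534, -0.0459, 0.1091]
tool_rot: [2.846, -1.329, 0.001]
force: [-0.3, -0.7, 0.5]
finger_gap: 0.0006
gripper_force: 0.6
```

```bash
cat > look.py <<'E'
from h import *; import sys
from plant import readout,capture
s=readout.state(); print(s["t"],instand(s["eef_pos"]).round(4),s["force"].round(2),s["q"].round(2))
S=capture("side"); W=cloud(S)
h=cv2.cvtColor(S["pixels"],cv2.COLOR_RGB2HSV).astype(int)
m=(h[...,0]>=4)&(h[...,0]<20)&(h[...,1]>130); z=np.zeros_like(m); z[165:290,195:300]=1; m&=z
P=instand(W[m]); P=P[(abs(P[:,1]+.1)<.06)&(P[:,2]>.07)&(P[:,2]<.14)]
for lo,hi in((.08,.105),(.11,.13)):
    q=P[(P[:,2]>lo)&(P[:,2]<hi)]; print("orange",lo,len(q),np.median(q,0).round(4) if len(q) else "", q.min(0).round(3) if len(q) else "")
cv2.imwrite(f"pics/{sys.argv[1]}.png",cv2.resize(S["pixels"][160:285,190:310],None,fx=4,fy=4)[:,:,::-1])
E
python3 look.py s2
```

```text
5.325 [-0.0791 -0.093   0.1091] [-0.34 -0.69  0.46] [-0.17  0.47  1.78 -0.    0.89  2.27]
orange 0.08 117 [-0.0546 -0.0748  0.0896] [-0.091 -0.079  0.08 ]
orange 0.11 11 [-0.0909 -0.0758  0.119 ] [-0.091 -0.079  0.111]
```

Emit:
play_rows:
  series:
    - [[-0.0015, -0.0005, 0], [0, 0, 0], 1]
    - [[-0.0015, -0.0005, 0], [0, 0, 0], 1]
    - [[0, 0, 0], [0, 0, 0], 1]

```text
t: 5.75
eef_pos: [0.5335, -0.0437, 0.1091]
tool_rot: [2.847, -1.326, 0.003]
force: [-0.3, -8.1, 2.1]
finger_gap: 0.0004
gripper_force: 3.6
```

```bash
python3 look.py s3
```

```text
5.75 [-0.0792 -0.0907  0.1091] [-0.35 -8.06  2.13] [-0.17  0.47  1.79 -0.    0.89  2.28]
orange 0.08 117 [-0.0547 -0.0737  0.0887] [-0.091 -0.079  0.08 ]
orange 0.11 12 [-0.0899 -0.0727  0.1209] [-0.091 -0.077  0.111]
```

View pics/s3.png

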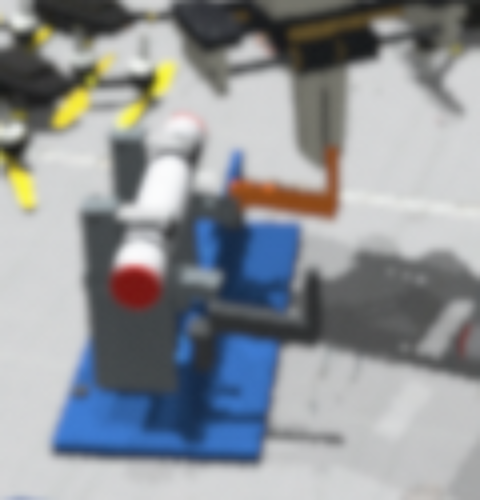

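The picture shows the orange hook out, parallel to the black one, with its tip at crop (333,180). The finger is against its end stop at 8 N and the tube is still clipped at (135,285). I'll back off, rise and turn back.

Emit:
play_rows:
  series:
    - [[0.006, 0.002, 0], [0, 0, 0], 1]
    - [[0.01, 0, 0], [0, 0, 0], 1]
    - [[0, 0, -0.04], [0, 0, 0], 1]
    - [[0, 0, -0.04], [0, 0, 0], 1]
    - [[0, 0, -0.04], [0, 0, 0], 1]
    - [[0, 0, 0], [0, 0, -9.6], 1]
    - [[0, 0, 0], [0, 0, -9.6], 1]
    - [[0, 0, 0], [0, 0, -9.6], 1]
    - [[0, 0, 0], [0, 0, -9.6], 1]
    - [[0, 0, 0], [0, 0, -9.6], 1]
    - [[0, 0, 0], [0, 0, -9.6], 1]
    - [[0, 0, 0], [0, 0, -9.6], 1]

```text
t: 7.3
eef_pos: [0.542, -0.0566, 0.2286]
tool_rot: [-3.105, -0.477, 0.0]
force: [-0.1, -0.4, -0.4]
finger_gap: 0.0003
gripper_force: 0.0
```

```bash
python3 - <<'E'
from h import *
from plant import readout
s=readout.state(); print(instand(s["eef_pos"])); print(delta(s,(.07,0,s["eef_pos"][2])))
E
python3 look.py s4
```

```text
[-0.07338955 -0.10507889  0.22860485]
(array([ 0.1536, -0.0896,  0.    ]), array([-0.02, -0.  ,  5.98]))
7.3 [-0.0734 -0.1051  0.2286] [-0.14 -0.39 -0.36] [-0.19  0.33  1.65  0.    1.16  1.08]
orange 0.08 125 [-0.0544 -0.0745  0.0899] [-0.091 -0.085  0.08 ]
orange 0.11 4 [-0.091  -0.0752  0.1204] [-0.091 -0.079  0.111]
```

Emit:
play_rows:
  series:
    - [[0.0385, -0.0225, 0], [0, 0, 0], 1]
    - [[0.0385, -0.0225, 0], [0, 0, 0], 1]
    - [[0.0385, -0.0225, 0], [0, 0, 0], 1]
    - [[0.0385, -0.0225, 0], [0, 0, 6], 1]
    - [[0, 0, 0], [0, 0, 0], 1]
    - [[0, 0, 0], [0, 0, 0], 1]

```text
t: 8.1
eef_pos: [0.6621, 0.0747, 0.2283]
tool_rot: [-3.127, -0.304, 0.001]
force: [-1.0, -0.7, -0.9]
finger_gap: 0.0007
gripper_force: 0.0
```

```bash
python3 - <<'E'
from h import *
from plant import readout
s=readout.state(); print(instand(s["eef_pos"])); print(delta(s,(.07,0,.110)))
E
```

```text
[ 0.07045216 -0.00039228  0.22827983]
(array([-0.0004, -0.0004,  0.1183]), array([-0.  ,  0.04, -0.38]))
```

Emit:
play_rows:
  series:
    - [[0, 0, 0.03], [0, 0, 0], 1]
    - [[0, 0, 0.03], [0, 0, 0], 1]
    - [[0, 0, 0.03], [0, 0, 0], 1]
    - [[0, 0, 0.028], [0, 0, 0], 1]
    - [[-0.006, 0, 0], [0, 0, 0], 1]
    - [[-0.006, 0, 0], [0, 0, 0], 1]
    - [[-0.006, 0, 0], [0, 0, 0], 1]
    - [[-0.002, 0, 0], [0, 0, 0], 1]
    - [[-0.002, 0, 0], [0, 0, 0], 1]
    - [[-0.002, 0, 0], [0, 0, 0], 1]
    - [[-0.002, 0, 0], [0, 0, 0], 1]
    - [[0, 0, 0], [0, 0, 0], 1]

```text
t: 9.6
eef_pos: [0.6367, 0.0701, 0.1106]
tool_rot: [-3.127, -0.305, 0.0]
force: [1.0, 0.2, -0.0]
finger_gap: 0.0006
gripper_force: 0.0
```

Emit:
play_rows:
  series:
    - [[-0.001, 0, 0], [0, 0, 0], 1]
    - [[-0.001, 0, 0], [0, 0, 0], 1]
    - [[-0.001, 0, 0], [0, 0, 0], 1]
    - [[-0.001, 0, 0], [0, 0, 0], 1]
    - [[-0.001, 0, 0], [0, 0, 0], 1]
    - [[-0.001, 0, 0], [0, 0, 0], 1]
    - [[-0.001, 0, 0], [0, 0, 0], 1]
    - [[-0.001, 0, 0], [0, 0, 0], 1]
    - [[0, 0, 0], [0, 0, 0], 1]

```text
t: 10.72
eef_pos: [0.6298, 0.0687, 0.1109]
tool_rot: [-3.127, -0.305, -0.003]
force: [5.3, 1.6, -2.2]
finger_gap: 0.0008
gripper_force: 2.7
```

```bash
python3 look.py s5
```

```text
10.725 [0.0376 0.0002 0.1109] [ 5.33  1.57 -2.22] [0.04 0.62 1.51 0.   1.01 1.41]
orange 0.08 128 [-0.0547 -0.0745  0.09  ] [-0.091 -0.084  0.08 ]
orange 0.11 9 [-0.0911 -0.0737  0.1205] [-0.091 -0.076  0.11 ]
```

View pics/s5.png

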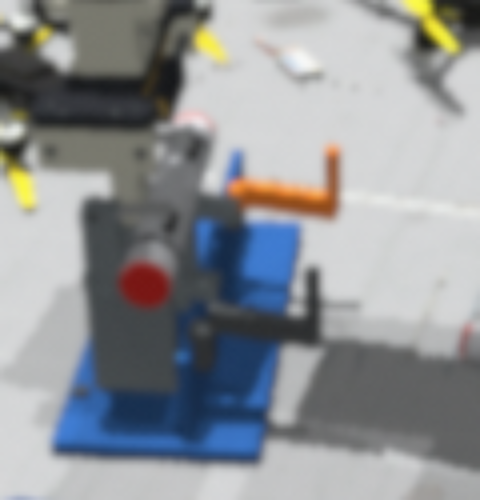

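The tube's red end has moved from (135,285) to (147,283). It is still level, the push is 5.3 N, and the hook is still out with its tip at (333,180). I'll keep pushing slowly.

Emit:
play_rows:
  series:
    - [[-0.001, 0, 0], [0, 0, 0], 1]
    - [[-0.001, 0, 0], [0, 0, 0], 1]
    - [[-0.001, 0, 0], [0, 0, 0], 1]
    - [[-0.001, 0, 0], [0, 0, 0], 1]
    - [[-0.001, 0, 0], [0, 0, 0], 1]
    - [[-0.001, 0, 0], [0, 0, 0], 1]
    - [[-0.001, 0, 0], [0, 0, 0], 1]
    - [[-0.001, 0, 0], [0, 0, 0], 1]

```text
t: 11.78
eef_pos: [0.6224, 0.0671, 0.1112]
tool_rot: [3.127, 0.305, 0.005]
force: [7.0, 0.8, -1.1]
finger_gap: 0.0004
gripper_force: 3.3
```

Emit:
play_rows:
  series:
    - [[-0.001, 0, 0], [0, 0, 0], 1]
    - [[-0.001, 0, 0], [0, 0, 0], 1]
    - [[-0.001, 0, 0], [0, 0, 0], 1]
    - [[-0.001, 0, 0], [0, 0, 0], 1]
    - [[-0.001, 0, 0], [0, 0, 0], 1]
    - [[-0.001, 0, 0], [0, 0, 0], 1]

```text
t: 12.52
eef_pos: [0.6156, 0.0659, 0.1109]
tool_rot: [-3.127, -0.305, -0.002]
force: [3.8, 1.5, 1.9]
finger_gap: 0.0008
gripper_force: 2.1
```

```bash
cat >> look.py <<'E'
R=((h[...,0]<4)|(h[...,0]>172))&(h[...,1]>110)&z.astype(bool)
Q=instand(W[R]); Q=Q[(Q[:,2]>.08)&(Q[:,2]<.16)&(Q[:,1]>.05)]; print("red end",len(Q),np.median(Q,0).round(4))
E
python3 look.py s6
```

```text
12.525 [0.0231 0.0003 0.1109] [3.75 1.49 1.94] [0.03 0.59 1.56 0.   0.99 1.41]
orange 0.08 128 [-0.0546 -0.0744  0.0898] [-0.091 -0.081  0.08 ]
orange 0.11 8 [-0.091  -0.0748  0.121 ] [-0.091 -0.077  0.112]
red end 107 [-0.0024  0.0941  0.1184]
```

Emit:
play_rows:
  series:
    - [[-0.001, 0, 0], [0, 0, 0], 1]
    - [[-0.001, 0, 0], [0, 0, 0], 1]
    - [[-0.001, 0, 0], [0, 0, 0], 1]
    - [[-0.001, 0, 0], [0, 0, 0], 1]

```text
t: 13.08
eef_pos: [0.6111, 0.065, 0.1106]
tool_rot: [-3.127, -0.305, 0.001]
force: [2.5, 0.9, 1.4]
finger_gap: 0.0006
gripper_force: 1.3
```

```bash
python3 look.py s7
```

```text
13.075 [0.0185 0.0003 0.1106] [2.51 0.86 1.43] [ 0.03  0.59  1.57 -0.    0.99  1.41]
orange 0.08 126 [-0.0547 -0.0741  0.0899] [-0.091 -0.081  0.08 ]
orange 0.11 8 [-0.0911 -0.0742  0.1206] [-0.091 -0.077  0.11 ]
red end 105 [-0.0067  0.0941  0.1181]
```

Emit:
play_rows:
  series:
    - [[-0.001, 0, 0], [0, 0, 0], 1]
    - [[-0.001, 0, 0], [0, 0, 0], 1]
    - [[-0.001, 0, 0], [0, 0, 0], 1]
    - [[-0.001, 0, 0], [0, 0, 0], 1]

```text
t: 13.62
eef_pos: [0.6072, 0.0643, 0.1105]
tool_rot: [-3.127, -0.305, 0.001]
force: [0.4, -0.0, 0.6]
finger_gap: 0.0002
gripper_force: 0.0
```

```bash
python3 look.py s8
```

```text
13.625 [0.0145 0.0004 0.1105] [ 0.42 -0.    0.6 ] [0.03 0.58 1.58 0.   0.98 1.41]
orange 0.08 65 [-0.0379 -0.0741  0.0917] [-0.091 -0.079  0.081]
orange 0.11 13 [-0.0886 -0.0743  0.1194] [-0.091 -0.077  0.11 ]
red end 115 [-0.0678  0.0952  0.108 ]
```

The tube has rolled off to x ≈ -67 mm, z ≈ 108 mm. I'll retreat back and up.

Emit:
play_rows:
  series:
    - [[0.01, 0, 0], [0, 0, 0], 1]
    - [[0.02, 0, 0], [0, 0, 0], 1]
    - [[0.02, 0, 0], [0, 0, 0], 1]
    - [[0, 0, -0.04], [0, 0, 0], 1]
    - [[0, 0, -0.04], [0, 0, 0], 1]
    - [[0, 0, -0.04], [0, 0, 0], 1]
    - [[0, 0, 0], [0, 0, 0], 1]
    - [[0, 0, 0], [0, 0, 0], 1]
    - [[0, 0, 0], [0, 0, 0], 1]
    - [[0, 0, 0], [0, 0, 0], 1]

```text
t: 14.92
eef_pos: [0.6562, 0.074, 0.2296]
tool_rot: [-3.127, -0.305, 0.002]
force: [0.3, -0.1, 0.6]
finger_gap: 0.0007
gripper_force: 0.0
```

```bash
python3 look.py s9
```

```text
14.925 [6.450e-02 1.000e-04 2.296e-01] [ 0.31 -0.1   0.56] [0.04 0.55 1.32 0.   1.27 1.42]
orange 0.08 67 [-0.038  -0.0746  0.0916] [-0.091 -0.079  0.08 ]
orange 0.11 12 [-0.0898 -0.0745  0.1201] [-0.091 -0.078  0.111]
red end 118 [-0.0696  0.0953  0.1078]
```

View pics/s9.png

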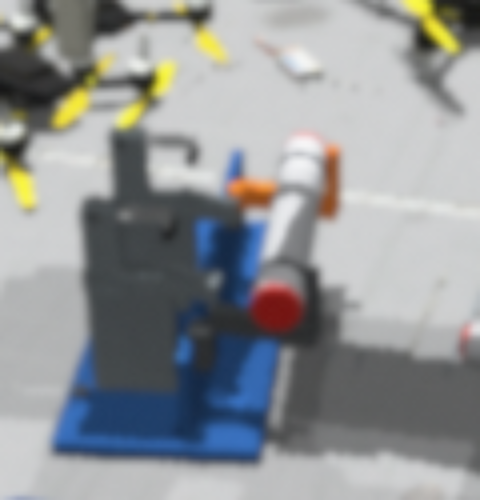

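The tube lies across both hooks against their tips, with its near end at (278,305) and its far end at (302,150). The gripper is clear, so I'm handing in.

```bash
python3 -c "
from plant import job_done
print(job_done())"
```

```text
the job is handed in; nothing more can be done
None
```

The job is handed in: the orange hook is fully out, and the tube was rolled out of the clips and lies at rest across both hooks against their tips, measured at x ≈ -69 mm, z ≈ 108 mm in the stand frame, with the gripper clear; the judge's verdict was not shown.

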